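# Set the tube mixer's speed and start it

## Robot

A 7-joint arm with a two-finger parallel gripper is mounted at the origin on the work surface. World frame = base frame: x ahead of the robot, y to its left, z up, the work surface at z = 0. Lengths are in m, angles in degrees, forces in N, time in s.
With the tool pointing down it reaches from about 0.425 to 0.875 m from the base axis. Payload 4.7 kg.
Tool frame: the origin (TCP) lies on the centre line of the jaws, within the pads' length; the fingertips stand 11 mm ahead of it and the grasp point (between the pads) lies 8 mm behind it (finger_overhang is the x of the fingertips in the tool frame, in m); x points along the fingers, z is the direction in which the jaws open and shut, and the axes are right-handed (so a half turn about x gives the same grasp; the last joint's range is limited). The gripper opens to 87 mm and grips with 3 to 60 N. Pads are 19 mm wide; open, the fingers measure 117 mm over their backs; the gripper's body (75 mm by 190 mm) begins 51 mm behind the grasp point.
Start: joints at [69.964, 18.392, -4.016, 83.108, 1.295, 78.541, -3.26], TCP at [0.231, -0.607, 0.234] pointing down, gripper open.
Joint ranges: [-163.93, 163.93], [-17.29, 119.83], [-79.2, 71.16], [3.27, 140.29], [-89.18, 269.18], [5.43, 117.66], [-154.24, 154.24]. Speed limits (degrees/s): [147.25, 147.25, 180, 180, 180, 180, 180].

## Interface

Orientations are given as [roll, pitch, yaw] about the fixed x, y, z axes, in that order (R = Rz(yaw) Ry(pitch) Rx(roll)).
In Python, from cell import get_obs, read_camera, sign_off, cut_out, finger_overhang gives the robot as it stands.
- The arm moves only by the tool servo_tool, never from a script. Its argument "rows" is one flat list of numbers, 5 for each row, row after row: the shift along the world's x, y, z in mm, then the turn about the world's z in degrees, then the closure, from 0 (fully open) to 1 (shut). A call has 1 to 10 rows; each row is the pose to reach, as a shift and turn from the pose commanded when the call began; what a row does not reach only later rows make up. A row lasts 1/12 s, in which the tool goes at most 41.7 mm and 7.16 degrees, less where a joint would pass 70% of its speed; a pose out of reach is approached as far as the arm can. A call with a gripper value outside its range is refused whole. The fingers move at their own pace and stop on an object; "force" is the grip in N (left out, the last holds). Time passes only in rows, so rows that repeat a pose let the fingers close. It gives the time, the measured TCP pose, the force and the opening at its end, in the units of the state.
- get_obs(): the state, without advancing time (a new reading comes with each control period).
- read_camera(name): name is "side" or "top"; returns a dict with "frame" (400x640x3 uint8, blue, green, red), "range_z" (400x640 float32, m along the optical axis (not along the pixel's ray), 0 where there is no reading), "intrinsics" (3x3 intrinsics, pixels), "k1" (the pictures are not rectified: a ray, as slopes to the right and down, at radius r is drawn at 1 + k1 r^2 times it, then the intrinsics apply), "cam_to_world" (4x4, takes a point from camera to world coordinates). Camera axes: x right, y down, z forward; pixel columns grow to the right and rows downward; lengths in m; the calibration is good to about 2 mm. A picture is of the moment at which its call begins.
- sign_off(): hands the job in, once; it reports no verdict.
Trained networks look in a picture, given as the dict that the camera call returned (one of the last four; its "shot" number tells which), for a name from the list of things; names that differ only in an ending like _2 or _b are one class to them, and where a whole thing is asked for, a point or a joint stands for the part that bears it (a point fixed in the world has none). Each returns a list of dicts, best first, with "score" (0 to 1); they miss things now and then, are a little off and sometimes report something else, mostly with a low value. They report only what shows in the picture. A call takes as long as a camera call.
- cut_out(name, picture): "pixels" (400x640 bool, what is visible of it) and "extent" ([centre column, centre row, width, height] in pixels, round what is visible of it).
The state is a dict: "time_s": time; "qpos": joint angles; "joint_velocities": joint speeds; "effort": joint torques, N m; "tool_pos": TCP position; "tool_rot": TCP orientation; "force": force on the tool from outside, world axes, zero at the start; "wrist_torque": the same for the moment, N m; "grip_width": finger opening in m.
Only numpy, scipy, OpenCV 4.12 (cv2) and the standard library are available. Lean on these libraries where they do the work, as an engineer would, in place of code of your own. Each camera call takes 0.05 s, during which the arm holds its last target.

## Task

On the sample-tube roller mixer, push the bar of the speed selector round with a fingertip (do not pinch it), counting the clicks, until it points at speed 5, the fifth line after the round off dot, and take the finger away. Then press the round start key fully down and let it come back up. Do not press the start key while another speed is set, never press the square stop key, and leave the tubes, the tube rack and the spray bottle where they are.

Things in the scene. Friction and masses are not known exactly. Their poses are not given: they have to be found in the camera images.
- mixer: Tube roller mixer: a white box fixed to the bench, 360 (x) by 380 (y) mm, flat top panel 70 mm above the bench. Origin: centre of its underside. Its -x half, towards the robot, is the control panel; its +x half (from x = -12 mm) has four black rollers along y, 102 mm high, with tubes on them up to 121 mm. z up; yaw within 0.3 rad.
- selector (a joint): Selector angle, rad, growing clockwise from above. 0 = off (at the round dot); speed n, a black line, at n x 0.5236 (30 degrees a click); speed 5 = 2.618, last is 8, end stops just outside 0 and 8. Starts at off, 1 or 2. Sprung clicks: about 2 N on the bar leaves a click; past half-way it jumps ahead to the next by itself and stays there.
- selector_axis (a point): The selector's vertical axis, at the panel surface 70 mm above the bench; at x = -100, y = +85 mm in the mixer's frame. The flat metal scale disc around it has radius 70 mm. Seen from above, off points 120 degrees counter-clockwise of the mixer's +x, speed 4 along +x, speed 5 30 degrees clockwise of +x.
- selector_tip (a point): Top of the pointing end of the selector's bar, 50 mm from the axis, 31 mm above the panel. The black upright bar is 14 mm thick, from 14 mm behind the axis to 50 mm in front, 3 to 31 mm above the panel, with a white line on top at its pointing end; a round hub, radius 19 mm, 15 mm high, surrounds the axis.
- start_top (a point): Centre of the top of the round start key (black, 32 mm across, standing 12 mm above the panel), at x = -100, y = -35 mm in the mixer's frame.
- start_key (a joint): Travel of the start key, m: 0 up, 0.006 fully down. Starts to move at about 1.5 N, fully down at about 4.5 N; springs back.
- stop_top (a point): Centre of the top of the square stop key (black, 28 mm wide, standing 12 mm above the panel), at x = -100, y = -125 mm in the mixer's frame. Not to be pressed.
- stop_key (a joint): Travel of the stop key, m: 0 up, 0.006 fully down.
- tube0: A loose capped tube, 28 mm thick (cap 31 mm), 104 mm long, lying along y between two rollers. Origin near its middle. Leave alone.
- tube1: A second such tube between the next two rollers. Leave alone.
- rack: A loose white rack of upright tubes, 70 by 130 mm, 112 mm high over the tubes, standing on the bench beside the mixer. Origin: centre of its underside. Leave alone.
- spray: A loose white spray bottle, 72 mm across, 194 mm high, on the bench on the other side of the mixer. Origin: centre of its underside. Leave alone.

How it is judged:
By the outcome, as a careful person would: the job done as asked, in the order asked, and still so for the second after the job is handed in, with the robot touching nothing.
It also fails if it takes over 58 s, if anything falls off the work surface, if the arm or the gripper's body presses on something with over 40 N, if the wrist force passes 120 N, or if a joint passes its speed limit or range.

## Working session

There is one attempt and no reset: what is moved stays moved. The work goes in short steps, Python scripts to look and compute and a tool call to move; the robot and the scene stay as the last step left them, time stands still between calls to the robot, and variables do not carry over. Pictures are saved under pics/ and viewed, and the job is handed in when it is done.

Besides the shell and the picture viewer there is one more tool, called after "Request:" by a JSON object that holds its "api" and its "payload", one argument or row to a line. servo_tool: Moves the arm, as the interface text tells. Its arguments: {"type":"object","properties":{"rows":{"type":"array"},"force":{"type":"number"}},"required":["rows"]}

```bash
mkdir -p pics; ls; python3 - <<'E'
from cell import *
import cv2,numpy as np,pickle
o=get_obs(); print({k:np.round(v,3) for k,v in o.items()}); print(finger_overhang)
for n in ("top","side"):
    p=read_camera(n); cv2.imwrite(f"pics/{n}0.png",p["frame"]); pickle.dump(p,open(f"{n}0.pkl","wb"))
    print(n,p["intrinsics"],p["k1"],np.round(p["cam_to_world"],3))
    for t in ["selector","start_key","stop_key","mixer","spray","rack"]:
        r=cut_out(t,p); print(t,[(x["score"],np.round(x["extent"],1)) for x in r[:3]])
E
```

```text
pics
{'time_s': np.float64(0.0), 'qpos': array([69.964, 18.439, -4.015, 83.173,  1.295, 78.541, -3.26 ]), 'joint_velocities': array([ 0.038, -0.026, -0.014,  0.085, -0.09 ,  0.014, -0.064]), 'effort': array([-1.0000e-03, -4.9129e+01, -4.0400e-01, -3.1253e+01, -6.4000e-02,
        4.4000e-02,  0.0000e+00]), 'tool_pos': array([ 0.231, -0.607,  0.232]), 'tool_rot': array([-176.72 ,   89.892,  114.126]), 'force': array([-0.434,  1.367, -0.32 ]), 'wrist_torque': array([0.031, 0.001, 0.056]), 'grip_width': np.float64(0.087)}
0.011
top [[423.83067129   0.         327.06259829]
 [  0.         423.83067129 203.48974276]
 [  0.           0.           1.        ]] -0.08828799071593685 [[ 0.012 -0.996  0.092  0.542]
 [-1.    -0.012 -0.003  0.012]
 [ 0.004 -0.092 -0.996  1.406]
 [ 0.     0.     0.     1.   ]]
selector []
start_key [(0.61, array([315.3, 235.7,   9.4,   8.7]))]
stop_key [(0.48, array([347.1, 236.9,  14.9,   8.9])), (0.46, array([186.4, 227.3,  30.7,  29.4]))]
mixer [(0.74, array([187.7, 228.2,  30. ,  28.7])), (0.66, array([305.8, 203.8, 125.1, 121.6]))]
spray [(0.86, array([186.1, 226.6,  33.4,  26.5])), (0.19, array([272.6, 229.6,  22. ,  17.3]))]
rack [(0.74, array([468.5, 253.5,  47.2,  19.3]))]
side [[515.07537102   0.         306.65234269]
 [  0.         515.07537102 200.74906782]
 [  0.           0.           1.        ]] -0.029691564307968685 [[-0.935 -0.188  0.301  0.191]
 [-0.354  0.51  -0.784  1.182]
 [-0.006 -0.84  -0.543  0.914]
 [ 0.     0.     0.     1.   ]]
selector [(0.57, array([305.7, 242.4,  21.8,  17.5])), (0.57, array([387. , 154.4,  25.7,  40.9]))]
start_key [(0.47, array([284.7, 229.3, 166.8, 122.7]))]
stop_key [(0.64, array([337.5, 204.8,  12.4,  17. ]))]
mixer [(0.71, array([285.2, 231.4, 170.8, 129.5]))]
spray [(0.94, array([259.4, 310.5,  42.9,  76.4]))]
rack [(0.6, array([384.6, 156.8,  22.5,  45.3])), (0.56, array([306.5, 242.6,  24. ,  15.1]))]
```

```bash
python3 - <<'E'
import cv2
a=cv2.imread("pics/top0.png")[120:280,160:500]; cv2.imwrite("pics/top0c.png",cv2.resize(a,None,fx=2.35,fy=2.35,interpolation=cv2.INTER_CUBIC))
a=cv2.imread("pics/side0.png")[140:320,190:410]; cv2.imwrite("pics/side0c.png",cv2.resize(a,None,fx=3.3,fy=3.3,interpolation=cv2.INTER_CUBIC))
E
```

```text
(no output)
```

View pics/top0c.png

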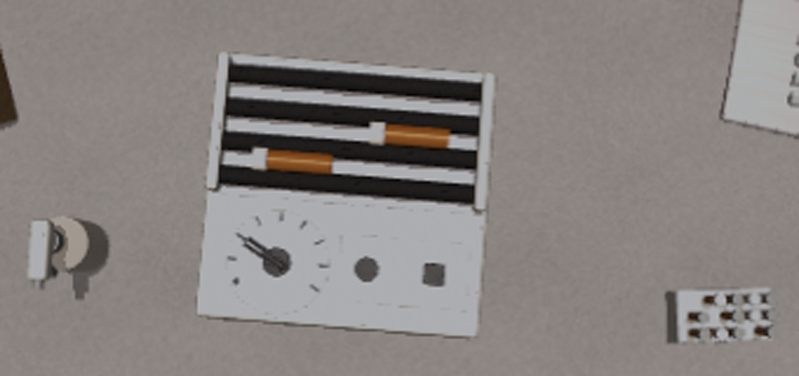

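View pics/side0c.png

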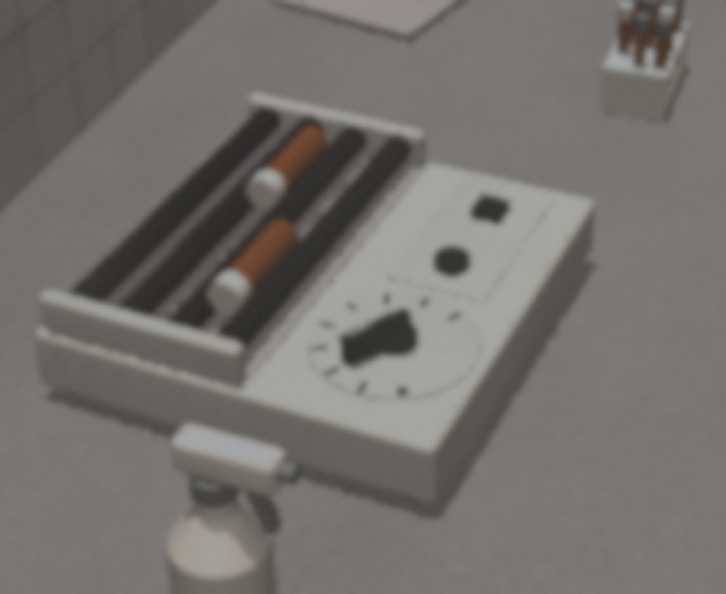

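```bash
cat > h.py <<'E'
import numpy as np,cv2,pickle
from scipy.optimize import least_squares
def proj(p,P):
    T=p["cam_to_world"]; P=np.atleast_2d(P); c=(P-T[:3,3])@T[:3,:3]
    s=c[:,:2]/c[:,2:]; r2=(s**2).sum(1,keepdims=True); s=s*(1+p["k1"]*r2); K=p["intrinsics"]
    return s*[K[0,0],K[1,1]]+K[:2,2]
def unproj(p,uv,z):
    T=p["cam_to_world"];K=p["intrinsics"]
    d=(np.array(uv,float)-K[:2,2])/[K[0,0],K[1,1]]; s=d.copy()
    for _ in range(20): s=d/(1+p["k1"]*(s@s))
    r=T[:3,:3]@np.array([*s,1]); return T[:3,3]+r*(z-T[2,3])/r[2]
def toworld(q,P):
    P=np.atleast_2d(P);c,s=np.cos(q[2]),np.sin(q[2]);R=np.array([[c,-s],[s,c]])
    return np.c_[P[:,:2]@R.T+q[:2],P[:,2]]
def centroid(p,uv,w=8):
    g=cv2.cvtColor(p["frame"],cv2.COLOR_BGR2GRAY).astype(float); u,v=map(int,np.round(uv))
    a=g[v-w:v+w+1,u-w:u+w+1]; bg=np.percentile(a,75); m=np.clip(bg-a-25,0,None)
    yy,xx=np.mgrid[v-w:v+w+1,u-w:u+w+1]; return np.array([(m*xx).sum(),(m*yy).sum()])/m.sum(), m.sum()
E
python3 - <<'E'
from h import *
top=pickle.load(open("top0.pkl","rb"));side=pickle.load(open("side0.pkl","rb"))
f=lambda u,v:(160+u/2.35,120+v/2.35); g=lambda u,v:(190+u/3.3,140+v/3.3)
dots={}
St=np.array([-.1,-.035,.080]);Sp=np.array([-.1,-.125,.080])
def tick(n,r): a=np.radians(120-30*n); return np.array([-.1+r*np.cos(a),.085+r*np.sin(a),.070])
obs=[(top,centroid(top,f(366,269))[0],'st'),(top,centroid(top,f(434,273))[0],'sp'),
     (side,centroid(side,g(452,261),8)[0],'st'),(side,centroid(side,g(490,209),8)[0],'sp')]
for n,uv in {0:(236,281),1:(232,259),3:(255,217),4:(281,214),5:(303,222),6:(319,241),7:(324,265),8:(317,287)}.items(): obs.append((top,centroid(top,f(*uv),3)[0],n))
for n,uv in {0:(403,392),1:(362,388),2:(332,371),3:(319,348),4:(327,324)}.items(): obs.append((side,centroid(side,g(*uv),3)[0],n))
def res(x,full=False,cam=None):
    o=[]
    for p,uv,k in obs:
        if cam is not None and p is not cam: continue
        P=St if k=='st' else Sp if k=='sp' else tick(k,x[3])
        o.append(proj(p,toworld(x,P))[0]-uv)
    return np.array(o) if full else np.ravel(o)
for cam in (None,top,side):
    s=least_squares(res,[.6,.05,-.07,.06],kwargs=dict(cam=cam),loss='soft_l1'); print(s.x, np.round(res(s.x,True,cam),1).tolist())
    q=s.x
    if cam is None: np.save("q.npy",q)
    for n,P in dict(axis=[-.1,.085,.07],start=[-.1,-.035,.082],stop=[-.1,-.125,.082],tip=[-.1+.05*np.cos(np.radians(60)),.085+.05*np.sin(np.radians(60)),.101]).items():print(n,np.round(toworld(q,P)[0],4))
E
```

```text
[ 0.6705209   0.06981618 -0.0690047   0.06057083] [[0.1, -0.1], [0.1, 0.1], [0.1, -1.0], [0.3, -1.0], [0.4, 0.1], [0.5, -0.1], [0.3, 0.3], [0.2, -0.2], [0.0, 0.4], [-0.1, 0.2], [-0.2, -0.2], [0.0, -0.2], [-0.1, 0.4], [0.1, 0.3], [-2.4, 2.4], [0.0, 0.6], [0.1, 0.6]]
axis [0.5766 0.1615 0.07  ]
start [0.5683 0.0418 0.082 ]
stop [ 0.5621 -0.048   0.082 ]
tip [0.6045 0.203  0.101 ]
[ 0.67048516  0.07039702 -0.06807143  0.06132605] [[-0.0, -0.1], [-0.0, 0.1], [-0.0, 0.2], [0.1, -0.1], [0.0, 0.1], [0.0, -0.4], [0.0, 0.2], [-0.0, 0.1], [-0.1, -0.2], [0.1, -0.0]]
axis [0.5765 0.162  0.07  ]
start [0.5683 0.0423 0.082 ]
stop [ 0.5622 -0.0475  0.082 ]
tip [0.6044 0.2035 0.101 ]
[ 0.67096501  0.06881568 -0.07050996  0.05939187] [[0.1, -1.2], [0.3, -1.2], [-0.3, -0.1], [0.2, -0.3], [-2.1, 1.9], [0.4, 0.3], [0.4, 0.5]]
axis [0.5772 0.1606 0.07  ]
start [0.5687 0.0409 0.082 ]
stop [ 0.5624 -0.0488  0.082 ]
tip [0.6052 0.2021 0.101 ]
```

The selector starts at speed 2. The mixer yaw is about -4°, the selector axis is at (0.577, 0.1615) and the start key is at (0.568, 0.042). I'll move across at height with the gripper shutting.

Request:
{"api": "servo_tool", "payload": {
  "rows": [25,30,0,-3,1,50,60,0,-6,1,75,90,0,-9,1,100,120,0,-12,1,125,150,0,-15,1,150,180,0,-18,1,175,210,0,-21,1,200,240,0,-24,1,225,270,0,-27,1,250,300,0,-30,1],
  "force": 20
}}

```text
time_s: 1.53
tool_pos: [0.4822, -0.3059, 0.234]
tool_rot: [44.8, 89.9, -54.5]
force: [-0.2, -0.4, -0.3]
grip_width: 0.0284
```

Request:
{"api": "servo_tool", "payload": {
  "rows": [8,40,0,-3,1,15,80,0,-6,1,22,120,0,-9,1,29,160,0,-12,1,36,200,0,-15,1,43,240,0,-18,1,50,280,0,-21,1,57,320,0,-23,1,64,360,0,-25,1,71,400,0,-25,1]
}}

```text
time_s: 2.37
tool_pos: [0.5523, 0.0943, 0.234]
tool_rot: [99.9, 89.9, -24.4]
force: [0.6, 0.5, -0.4]
grip_width: 0.0004
```

Request:
{"api": "servo_tool", "payload": {
  "rows": [6,40,0,0,1,12,80,0,0,1,18,118,0,0,1,18,118,0,0,1,18,118,0,0,1,18,118,0,0,1]
}}

```text
time_s: 2.87
tool_pos: [0.5703, 0.21, 0.2334]
tool_rot: [14.0, 89.9, -110.2]
force: [0.4, -1.0, 0.0]
grip_width: 0.0004
```

```bash
python3 - <<'E'
from h import *; from cell import *
from scipy.spatial.transform import Rotation as R
o=get_obs(); print({k:np.round(v,3) for k,v in o.items()}); z=R.from_euler('xyz',o["tool_rot"],degrees=True).as_matrix(); print(z.round(3), np.degrees(np.arctan2(z[1,2],z[0,2])))
p=read_camera("side"); cv2.imwrite("pics/s1.png",cv2.resize(p["frame"][60:340,170:430],None,fx=2.1,fy=2.1,interpolation=cv2.INTER_CUBIC))
E
```

```text
{'time_s': np.float64(2.867), 'qpos': array([   5.926,   16.352,  -34.799,   88.493,    9.49 ,   78.166,
       -153.902]), 'joint_velocities': array([ 1.913, -0.672,  1.25 ,  0.572,  0.171,  0.05 , -0.161]), 'effort': array([-1.9140e+00, -4.1967e+01, -6.2640e+00, -3.1043e+01, -1.5300e-01,
       -1.2400e-01,  7.0000e-03]), 'tool_pos': array([0.57 , 0.21 , 0.233]), 'tool_rot': array([  13.994,   89.94 , -110.165]), 'force': array([ 0.357, -0.978,  0.02 ]), 'wrist_torque': array([ 0.016,  0.077, -0.009]), 'grip_width': np.float64(0.0)}
[[-0.     0.827 -0.561]
 [-0.001 -0.561 -0.827]
 [-1.     0.     0.001]] -124.15940496834656
```

View pics/s1.png

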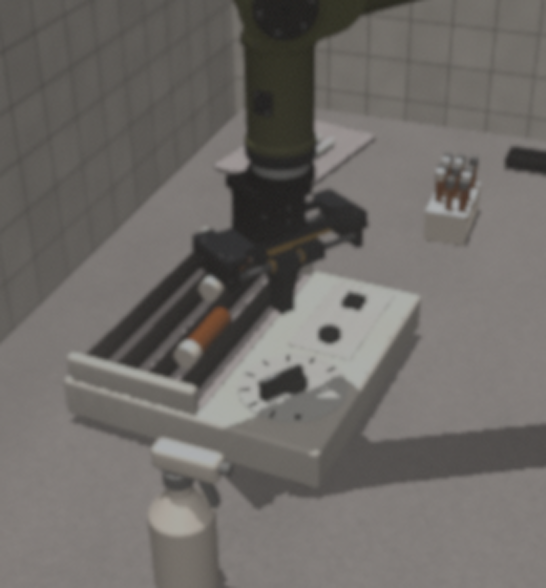

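Joint 7 is almost at its limit, so I'll turn half round. The grasp is symmetric.

Request:
{"api": "servo_tool", "payload": {
  "rows": [0,0,0,7,1,0,0,0,14,1,0,0,0,21,1,0,0,0,28,1,0,0,0,35,1,0,0,0,42,1,0,0,0,49,1,0,0,0,56,1,0,0,0,63,1,0,0,0,70,1]
}}

```text
time_s: 3.75
tool_pos: [0.5709, 0.2076, 0.2337]
tool_rot: [-19.5, 89.9, -73.6]
force: [0.4, 0.2, 0.7]
grip_width: 0.0007
```

Request:
{"api": "servo_tool", "payload": {
  "rows": [0,0,0,7,1,0,0,0,14,1,0,0,0,21,1,0,0,0,28,1,0,0,0,35,1,0,0,0,42,1,0,0,0,49,1,0,0,0,56,1,0,0,0,63,1,0,0,0,70,1]
}}

```text
time_s: 4.58
tool_pos: [0.571, 0.2076, 0.2336]
tool_rot: [-89.1, 89.9, -73.2]
force: [0.0, 0.1, 0.1]
grip_width: 0.0004
```

Request:
{"api": "servo_tool", "payload": {
  "rows": [0,0,0,7,1,0,0,0,14,1,0,0,0,21,1,0,0,0,28,1,0,0,0,35,1,0,0,0,40,1,0,0,0,40,1,0,0,0,40,1]
}}

```text
time_s: 5.25
tool_pos: [0.5708, 0.2083, 0.2334]
tool_rot: [-141.6, 89.9, -86.1]
force: [-0.7, -0.9, 0.7]
grip_width: 0.0005
```

```bash
python3 - <<'E'
from h import *; from cell import *
o=get_obs(); print({k:np.round(v,3) for k,v in o.items()})
p=read_camera("top"); cv2.imwrite("pics/t1.png",cv2.resize(p["frame"][120:280,160:500],None,fx=2.35,fy=2.35,interpolation=cv2.INTER_CUBIC))
# path table
A=np.array([.5767,.1615]);r=.037;d=.0165
p0=None
for th in [56,49,42,35,28,21,14,7,0,-7,-14,-21,-24,-27,-30,-34]:
    t=np.radians(th);u=np.array([np.cos(t),np.sin(t)]);n=np.array([-u[1],u[0]])
    print(th,np.round((A+r*u+d*n)*1000,1))
E
```

```text
{'time_s': np.float64(5.25), 'qpos': array([ 26.449,  25.142, -64.151,  87.886,  22.805,  81.307,  16.461]), 'joint_velocities': array([-0.877, -0.237,  0.202, -0.036, -0.281,  0.021, -0.495]), 'effort': array([ 6.7000e-02, -3.7762e+01, -1.2157e+01, -2.9045e+01, -2.8000e-02,
        7.0000e-02,  1.5600e-01]), 'tool_pos': array([0.571, 0.208, 0.233]), 'tool_rot': array([-141.623,   89.942,  -86.117]), 'force': array([-0.655, -0.919,  0.714]), 'wrist_torque': array([ 0.066, -0.128, -0.011]), 'grip_width': np.float64(0.0)}
56 [583.7 201.4]
49 [588.5 200.2]
42 [593.2 198.5]
35 [597.5 196.2]
28 [601.6 193.4]
21 [605.3 190.2]
14 [608.6 186.5]
7 [611.4 182.4]
0 [613.7 178. ]
-7 [615.4 173.4]
-14 [616.6 168.6]
-21 [617.2 163.6]
-24 [617.2 161.5]
-27 [617.2 159.4]
-30 [617.  157.3]
-34 [616.6 154.5]
```

View pics/t1.png

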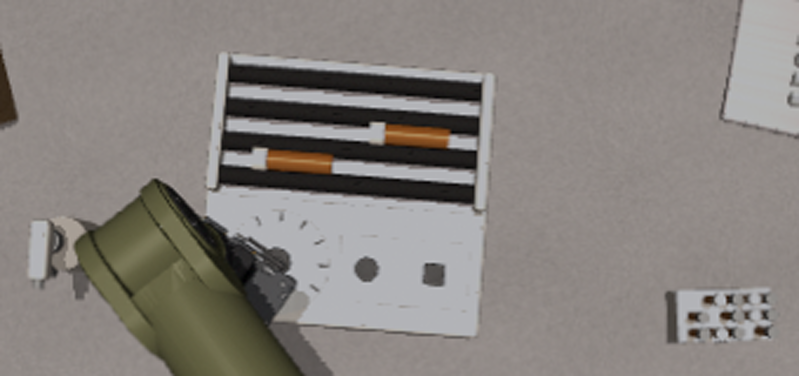

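```bash
python3 - <<'E'
from h import *; from cell import *
p=read_camera("side"); cv2.imwrite("pics/s2.png",p["frame"])
E
```

```text
(no output)
```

View pics/s2.png

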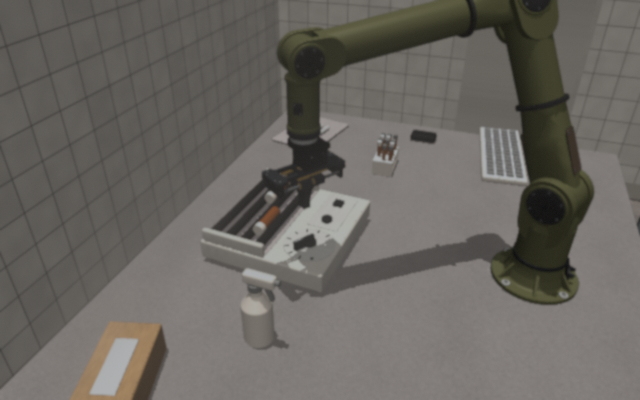

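Request:
{"api": "servo_tool", "payload": {
  "rows": [0,0,-25,0,1,0,0,-50,0,1,0,0,-75,0,1,0,0,-95,0,1,0,0,-110,0,1,0,0,-122,0,1,0,0,-130,0,1,0,0,-134,0,1,0,0,-134,0,1,0,0,-134,0,1]
}}

```text
time_s: 6.18
tool_pos: [0.5707, 0.2109, 0.1003]
tool_rot: [-29.3, 89.9, 26.5]
force: [-0.4, 0.1, 0.4]
grip_width: 0.0001
```

```bash
python3 - <<'E'
from h import *; from cell import *
o=get_obs(); print({k:np.round(v,3) for k,v in o.items()})
p=read_camera("side"); cv2.imwrite("pics/s3.png",cv2.resize(p["frame"][140:300,200:400],None,fx=3.5,fy=3.5,interpolation=cv2.INTER_CUBIC))
p=read_camera("top"); cv2.imwrite("pics/t3.png",cv2.resize(p["frame"][180:270,200:370],None,fx=4.5,fy=4.5,interpolation=cv2.INTER_CUBIC))
E
```

```text
{'time_s': np.float64(6.183), 'qpos': array([ 23.26 ,  31.522, -59.674,  96.687,  28.97 ,  68.742,  12.241]), 'joint_velocities': array([ 0.098, -0.335, -0.357, -0.445,  0.038, -0.033,  0.012]), 'effort': array([ 4.4000e-02, -4.1375e+01, -1.3736e+01, -2.5573e+01, -3.7000e-02,
        6.6000e-02, -7.0000e-03]), 'tool_pos': array([0.571, 0.211, 0.1  ]), 'tool_rot': array([-29.291,  89.928,  26.546]), 'force': array([-0.402,  0.051,  0.44 ]), 'wrist_torque': array([ 0.071, -0.14 ,  0.018]), 'grip_width': np.float64(0.0)}
```

View pics/s3.png

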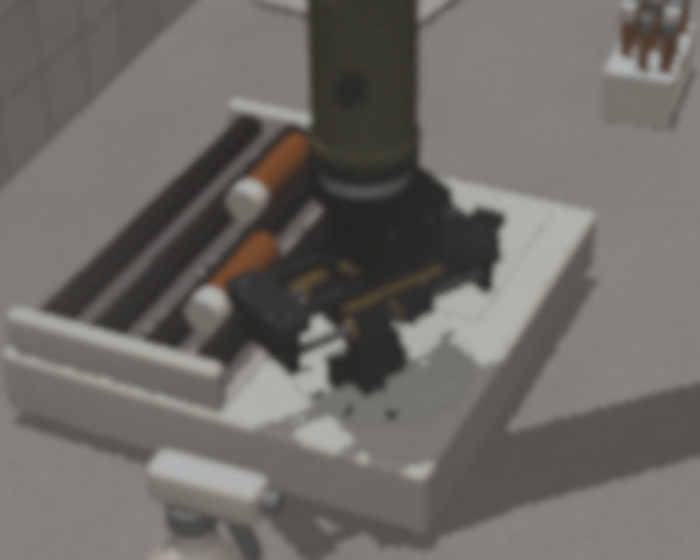

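View pics/t3.png

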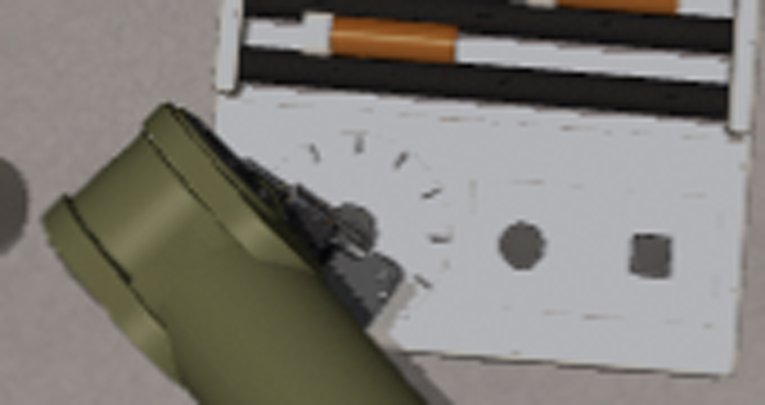

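Request:
{"api": "servo_tool", "payload": {
  "rows": [5,-3.5,0,0,1,10,-7,0,0,1,13,-9.5,0,0,1,15.5,-10.2,0,-3.5,1,18,-11,0,-7,1,18,-11,0,-7,1]
}}

```text
time_s: 6.78
tool_pos: [0.5889, 0.2001, 0.1001]
tool_rot: [14.6, 89.9, 63.4]
force: [0.6, 1.3, 1.3]
grip_width: 0.0004
```

Request:
{"api": "servo_tool", "payload": {
  "rows": [2.3,-0.8,0,-3.5,1,4.7,-1.5,0,-7,1,7,-2.8,0,-10,1,7,-2.8,0,-10,1,7,-2.8,0,-10,1]
}}

```text
time_s: 7.2
tool_pos: [0.5957, 0.1958, 0.0995]
tool_rot: [-108.1, 89.9, -69.1]
force: [0.3, -0.1, -0.1]
grip_width: 0.0003
```

```bash
python3 - <<'E'
from h import *; from cell import *
o=get_obs(); print({k:np.round(v,3) for k,v in o.items()})
p=read_camera("side"); cv2.imwrite("pics/s4.png",cv2.resize(p["frame"][140:300,200:400],None,fx=3.5,fy=3.5,interpolation=cv2.INTER_CUBIC))
p=read_camera("top"); cv2.imwrite("pics/t4.png",cv2.resize(p["frame"][180:270,200:370],None,fx=4.5,fy=4.5,interpolation=cv2.INTER_CUBIC))
E
```

```text
{'time_s': np.float64(7.2), 'qpos': array([ 21.13 ,  31.856, -55.046,  93.991,  27.692,  68.872,  -1.19 ]), 'joint_velocities': array([ 0.188, -0.043, -0.383,  0.388, -0.13 , -0.089, -0.065]), 'effort': array([-1.7200e-01, -4.4922e+01, -1.3530e+01, -2.6510e+01, -7.3000e-02,
        6.0000e-03, -7.5000e-02]), 'tool_pos': array([0.596, 0.196, 0.099]), 'tool_rot': array([-108.062,   89.942,  -69.118]), 'force': array([ 0.275, -0.069, -0.116]), 'wrist_torque': array([ 0.053, -0.153, -0.02 ]), 'grip_width': np.float64(0.0)}
```

View pics/s4.png

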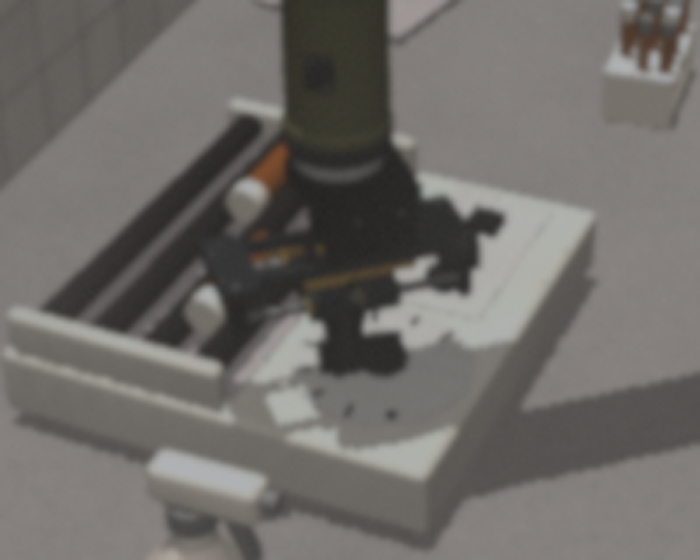

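View pics/t4.png

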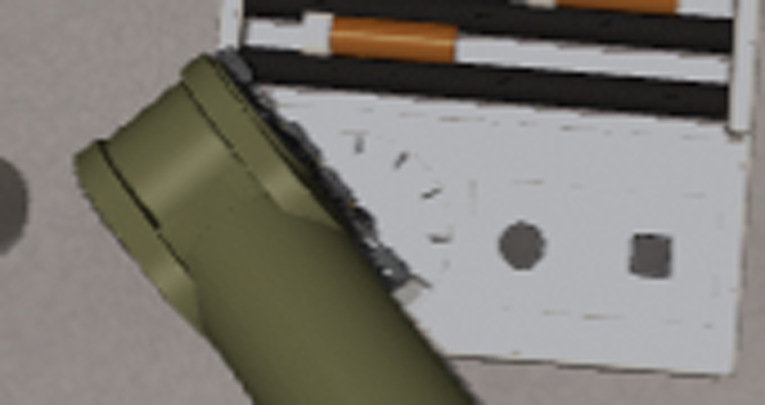

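Request:
{"api": "servo_tool", "payload": {
  "rows": [2.2,-1.2,0,-4,1,4.2,-2.6,0,-7.5,1,6.3,-4,0,-11,1,8.2,-5.6,0,-14.5,1,10,-7.2,0,-18,1,10,-7.2,0,-18,1]
}}

```text
time_s: 7.8
tool_pos: [0.6046, 0.1899, 0.0993]
tool_rot: [143.4, 89.9, 164.3]
force: [-0.0, 0.6, -0.0]
grip_width: 0.0003
```

Request:
{"api": "servo_tool", "payload": {
  "rows": [1.7,-1.8,0,-3.5,1,3.3,-3.7,0,-7,1,4.7,-5.7,0,-10.5,1,5.3,-6.6,0,-12,1,5.3,-6.6,0,-12,1,5.3,-6.6,0,-12,1]
}}

```text
time_s: 8.3
tool_pos: [0.6108, 0.1824, 0.0996]
tool_rot: [-62.6, 89.9, -53.6]
force: [-0.1, -0.0, 0.1]
grip_width: 0.0007
```

```bash
python3 - <<'E'
from h import *; from cell import *
o=get_obs(); print({k:np.round(v,3) for k,v in o.items()})
p=read_camera("side"); cv2.imwrite("pics/s5.png",cv2.resize(p["frame"][140:300,200:400],None,fx=3.5,fy=3.5,interpolation=cv2.INTER_CUBIC))
E
```

```text
{'time_s': np.float64(8.3), 'qpos': array([ 17.893,  30.43 , -48.555,  92.558,  24.215,  68.075, -26.993]), 'joint_velocities': array([ 0.043, -0.003, -0.114, -0.077, -0.056,  0.032, -0.193]), 'effort': array([-8.0000e-02, -4.6716e+01, -1.1788e+01, -2.6997e+01, -8.1000e-02,
       -0.0000e+00, -3.2000e-02]), 'tool_pos': array([0.611, 0.182, 0.1  ]), 'tool_rot': array([-62.586,  89.948, -53.625]), 'force': array([-0.078, -0.049,  0.104]), 'wrist_torque': array([-0.007, -0.076, -0.02 ]), 'grip_width': np.float64(0.001)}
```

View pics/s5.png

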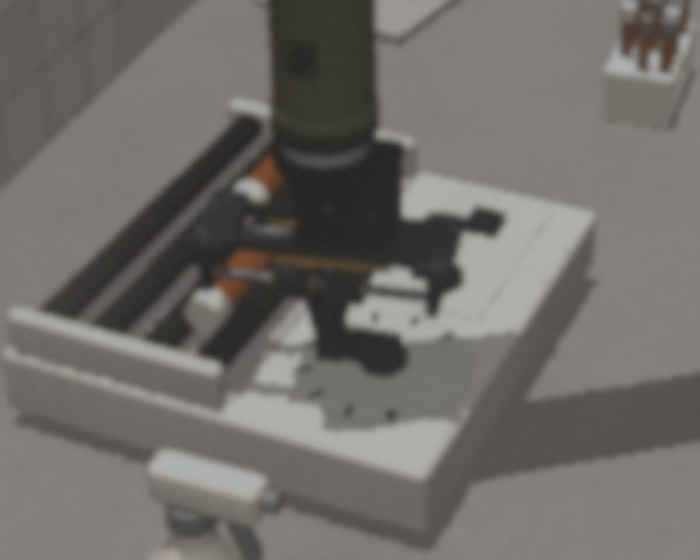

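Request:
{"api": "servo_tool", "payload": {
  "rows": [-1,6,0,0,1,-2,12,0,0,1,-2,12,30,0,1,-2,12,60,0,1,-2,12,90,0,1,-2,12,120,0,1,-2,12,120,0,1]
}}

```text
time_s: 8.93
tool_pos: [0.611, 0.1979, 0.2266]
tool_rot: [10.8, 89.4, 19.7]
force: [0.3, 2.2, -0.1]
grip_width: 0.0006
```

```bash
python3 - <<'E'
from h import *; from cell import *
o=get_obs(); print(o["tool_pos"],o["force"],o["tool_rot"])
p=read_camera("side"); cv2.imwrite("pics/s6.png",cv2.resize(p["frame"][140:300,200:400],None,fx=3.5,fy=3.5,interpolation=cv2.INTER_CUBIC))
E
```

```text
[0.61099087 0.19787697 0.22660288] [ 0.32616389  2.24632913 -0.08098421] [10.77321582 89.39403066 19.71209888]
```

View pics/s6.png

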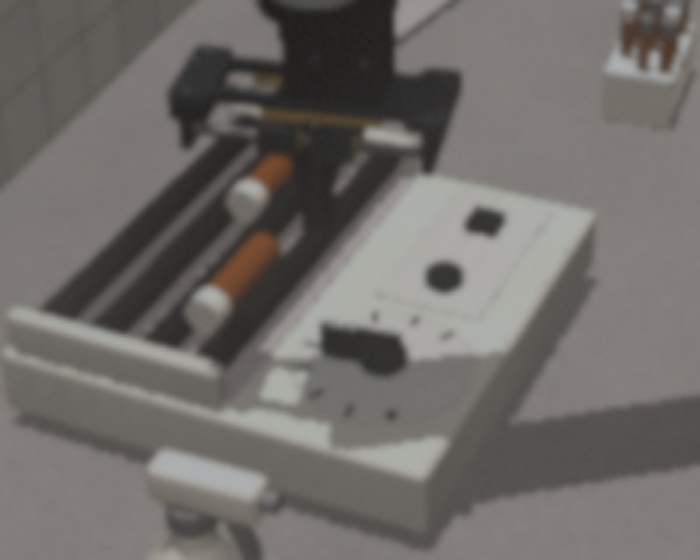

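```bash
python3 - <<'E'
from h import *; from cell import *
p=read_camera("side"); q=np.load("q.npy")
for n in (3,4,5):
    a=np.radians(120-30*n)
    for r in (-.014,.05):
        print(n,r,(proj(p,toworld(q,[-.1+r*np.cos(a),.085+r*np.sin(a),.101]))[0]-[200,140])*3.5)
E
```

```text
3 -0.014 [399.97097532 331.01287256]
3 0.05 [315.19122858 336.11936777]
4 -0.014 [398.45990055 336.71546162]
4 0.05 [321.8154446  316.00949321]
5 -0.014 [392.35360387 341.22515283]
5 0.05 [343.8510062  300.66050653]
```

The bar's top edge runs from (400,340) to (322,322), which matches speed 4. Next is the last click.

Request:
{"api": "servo_tool", "payload": {
  "rows": [0,0,-30,0,1,0,0,-60,0,1,0,0,-90,0,1,0,0,-110,0,1,0,0,-120,0,1,0,0,-120,0,1,2,-6,-120,-3,1,3.5,-12,-120,-6,1,5,-17.6,-120,-9,1,5,-17.6,-120,-9,1]
}}

```text
time_s: 9.87
tool_pos: [0.6145, 0.177, 0.1009]
tool_rot: [15.7, 89.9, 15.4]
force: [-0.3, 0.1, -0.7]
grip_width: 0.0008
```

Request:
{"api": "servo_tool", "payload": {
  "rows": [0.9,-2.3,0,-3.5,1,1.7,-4.6,0,-7,1,2.3,-7,0,-10.5,1,2.9,-9.4,0,-14,1,3.3,-11.9,0,-17.5,1,3.5,-14.4,0,-21,1,3.5,-15.8,0,-23,1,3.5,-15.8,0,-23,1,3.5,-15.8,0,-23,1]
}}

```text
time_s: 10.62
tool_pos: [0.6175, 0.1622, 0.1005]
tool_rot: [33.2, 89.9, 10.2]
force: [0.5, 0.6, 0.4]
grip_width: 0.0004
```

Request:
{"api": "servo_tool", "payload": {
  "rows": [3,6,0,0,1,6,12,0,0,1,6,12,30,0,1,6,12,60,0,1,6,12,90,0,1,6,12,120,0,1,6,12,120,0,1,6,12,120,0,1]
}}

```text
time_s: 11.28
tool_pos: [0.6242, 0.1751, 0.222]
tool_rot: [41.7, 89.7, 18.6]
force: [0.4, -0.7, 0.2]
grip_width: 0.0008
```

```bash
python3 - <<'E'
from h import *; from cell import *
o=get_obs(); print(o["time_s"],o["tool_pos"],o["force"],o["tool_rot"],o["qpos"])
p=read_camera("side"); cv2.imwrite("pics/s7.png",cv2.resize(p["frame"][140:300,200:400],None,fx=3.5,fy=3.5,interpolation=cv2.INTER_CUBIC))
p=read_camera("top"); cv2.imwrite("pics/t7.png",cv2.resize(p["frame"][180:270,200:370],None,fx=4.5,fy=4.5,interpolation=cv2.INTER_CUBIC))
E
```

```text
11.2833 [0.62423306 0.17511056 0.22202483] [ 0.36305768 -0.67500134  0.1686481 ] [41.67264714 89.74229701 18.59988997] [ 15.2379788   23.99125939 -44.24084933  83.35007486  16.82267826
  79.17136503 -52.67014164]
```

View pics/s7.png

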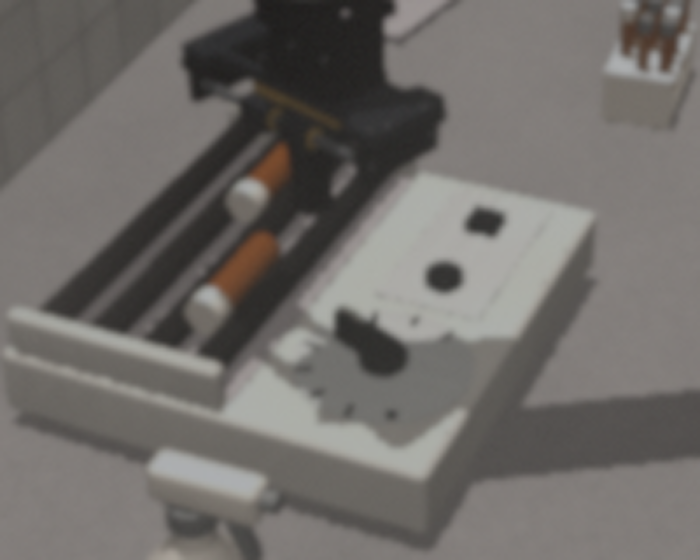

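View pics/t7.png

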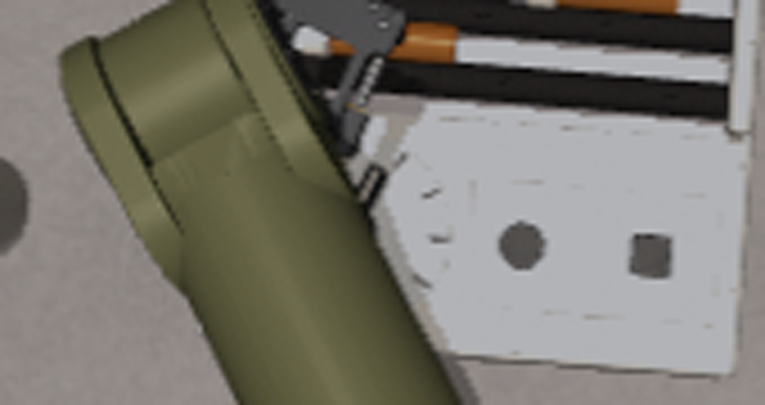

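Request:
{"api": "servo_tool", "payload": {
  "rows": [-11,-26,0,0,1,-22,-52,0,0,1,-33,-78,0,0,1,-44,-104,0,0,1,-55,-132,0,0,1,-55,-132,0,0,1,-55,-132,0,0,1,-55,-132,0,0,1]
}}

```text
time_s: 12.05
tool_pos: [0.5676, 0.0419, 0.2186]
tool_rot: [179.0, 89.9, 155.8]
force: [0.2, 0.5, 0.7]
grip_width: 0.0004
```

```bash
python3 - <<'E'
from h import *; from cell import *
o=get_obs(); print(o["time_s"],o["tool_pos"],o["force"],o["tool_rot"])
p=read_camera("side"); cv2.imwrite("pics/s8.png",cv2.resize(p["frame"][140:300,200:400],None,fx=3.5,fy=3.5,interpolation=cv2.INTER_CUBIC))
p=read_camera("top"); cv2.imwrite("pics/t8.png",cv2.resize(p["frame"][180:270,200:370],None,fx=4.5,fy=4.5,interpolation=cv2.INTER_CUBIC))
E
```

```text
12.05 [0.56763615 0.04189197 0.21861674] [0.20006966 0.49908121 0.70133403] [178.9934945   89.90399788 155.8404809 ]
```

View pics/s8.png

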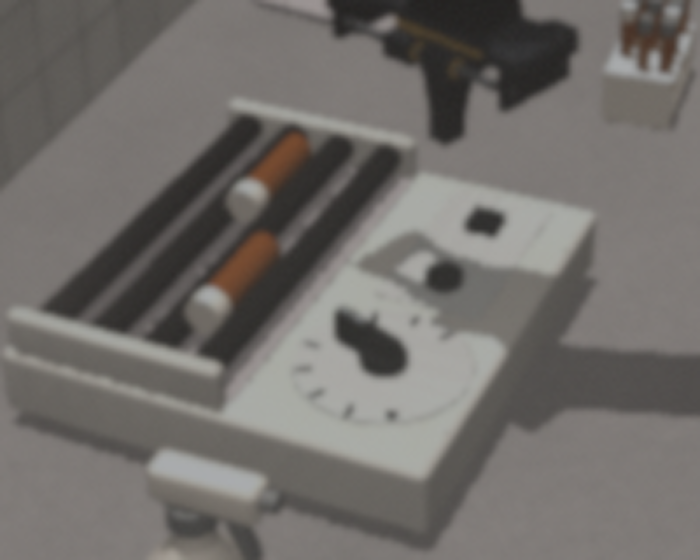

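View pics/t8.png

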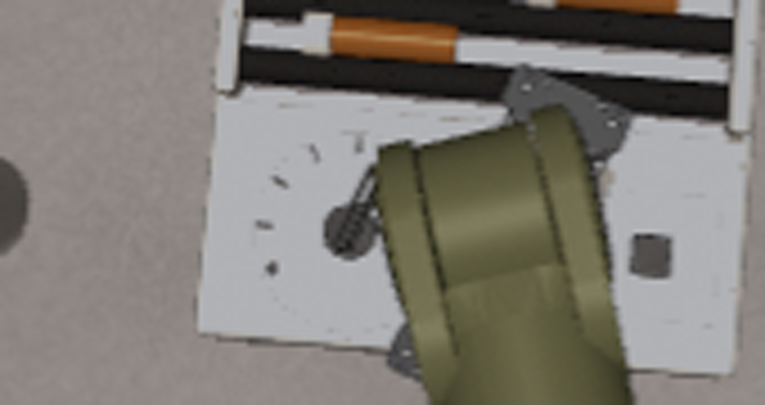

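Request:
{"api": "servo_tool", "payload": {
  "rows": [0,0,-25,0,1,0,0,-50,0,1,0,0,-75,0,1,0,0,-95,0,1,0,0,-110,0,1,0,0,-118,0,1,0,0,-122,0,1,0,0,-122,0,1,0,0,-122,0,1]
}}

```text
time_s: 12.9
tool_pos: [0.5687, 0.0422, 0.0983]
tool_rot: [41.1, 89.9, 18.0]
force: [0.3, 0.0, 0.4]
grip_width: 0.0003
```

Request:
{"api": "servo_tool", "payload": {
  "rows": [0,0,-2,0,1,0,0,-4,0,1,0,0,-6,0,1,0,0,-8,0,1,0,0,-9,0,1,0,0,-10,0,1,0,0,-11,0,1,0,0,-11,0,1,0,0,-11,0,1]
}}

```text
time_s: 13.65
tool_pos: [0.5688, 0.0416, 0.0875]
tool_rot: [14.3, 89.9, -8.8]
force: [0.3, -0.3, 5.7]
grip_width: 0.0004
```

Request:
{"api": "servo_tool", "payload": {
  "rows": [0,0,-1,0,1,0,0,-2,0,1,0,0,-3,0,1,0,0,-3,0,1,0,0,-3,0,1,0,0,-3,0,1]
}}

```text
time_s: 14.15
tool_pos: [0.5688, 0.0416, 0.0871]
tool_rot: [-28.4, 89.9, -51.6]
force: [-7.1, -0.8, 22.1]
grip_width: 0.0002
```

The force rose to 22 N with no further travel, so the key is at its bottom stop. Now I'll release it and move away.

Request:
{"api": "servo_tool", "payload": {
  "rows": [0,0,3,0,1,0,0,7,0,1,0,0,15,0,1,0,0,40,0,1,0,0,70,0,1,0,0,100,0,1,0,0,136,0,1,0,0,166,0,1,0,0,166,0,1]
}}

```text
time_s: 14.9
tool_pos: [0.5706, 0.0423, 0.2559]
tool_rot: [22.1, 89.5, -1.1]
force: [-0.0, 0.8, 0.8]
grip_width: 0.0003
```

Request:
{"api": "servo_tool", "payload": {
  "rows": [-10,-40,0,0,1,-20,-80,0,0,1,-30,-120,0,0,1,-40,-160,0,0,1,-50,-200,0,0,1,-60,-240,0,0,1,-65,-270,0,0,1,-65,-270,0,0,1,-65,-270,0,0,1,-65,-270,0,0,1]
}}

```text
time_s: 15.73
tool_pos: [0.5029, -0.2273, 0.2488]
tool_rot: [144.0, 89.9, 120.9]
force: [0.4, 1.6, 0.4]
grip_width: 0.0004
```

```bash
python3 - <<'E'
from h import *; from cell import *
o=get_obs(); print(o["time_s"],o["tool_pos"],o["force"])
p=read_camera("side"); cv2.imwrite("pics/s9.png",cv2.resize(p["frame"][140:320,190:410],None,fx=3.3,fy=3.3,interpolation=cv2.INTER_CUBIC))
p=read_camera("top"); cv2.imwrite("pics/t9.png",cv2.resize(p["frame"][120:280,160:500],None,fx=2.35,fy=2.35,interpolation=cv2.INTER_CUBIC))
E
```

```text
15.7333 [ 0.50286033 -0.22731594  0.24882352] [0.42191925 1.62204738 0.38986048]
```

View pics/s9.png

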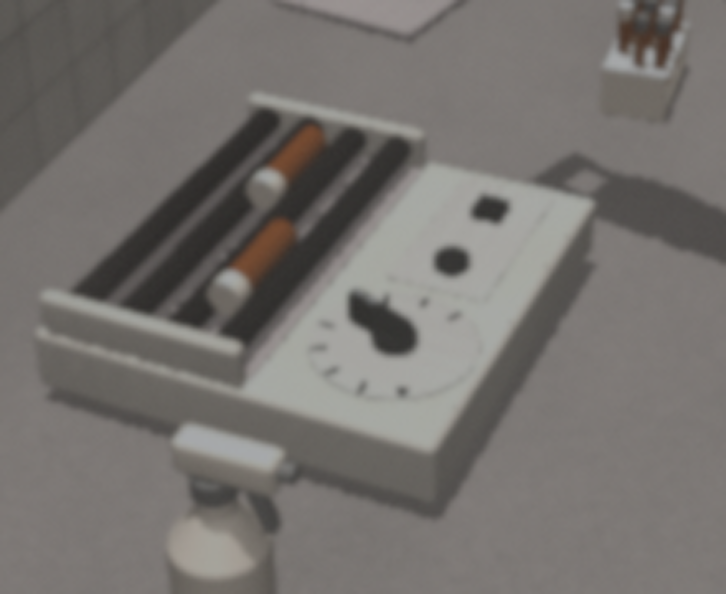

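View pics/t9.png

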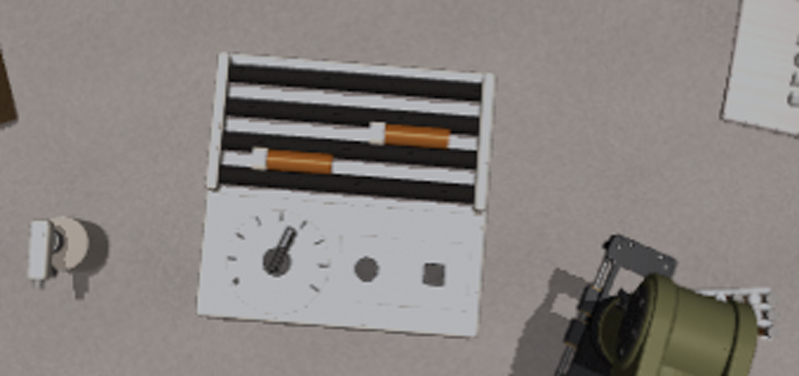

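```bash
python3 - <<'E'
from h import *; from cell import *
p=read_camera("top"); q=np.load("q.npy")
img=cv2.resize(p["frame"][200:250,250:310],None,fx=10,fy=10,interpolation=cv2.INTER_CUBIC)
for n,c in ((4,(255,0,0)),(5,(0,0,255)),(6,(0,255,0))):
    a=np.radians(120-30*n)
    P=[(-.1+r*np.cos(a)-s*np.sin(a),.085+r*np.sin(a)+s*np.cos(a),.101) for r,s in((-.014,-.007),(.05,-.007),(.05,.007),(-.014,.007))]
    uv=(proj(p,toworld(q,np.array(P)))-[250,200]+.5)*10
    cv2.polylines(img,[uv.astype(int)],True,c,1)
cv2.imwrite("pics/chk.png",img)
E
```

```text
(no output)
```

View pics/chk.png

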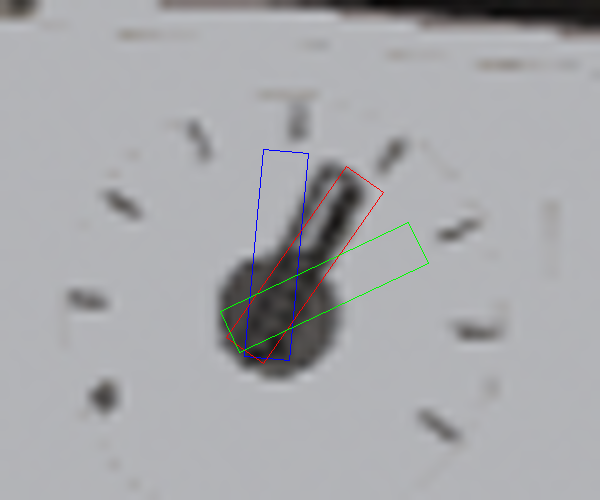

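```bash
python3 - <<'E'
from h import *; from cell import *
q=np.load("q.npy")
def ov(p,n,x0,y0,w,h,f,deg=None):
    img=cv2.resize(p["frame"][y0:y0+h,x0:x0+w],None,fx=f,fy=f,interpolation=cv2.INTER_CUBIC)
    a=np.radians(120-30*n)
    for z,c in ((.101,(0,0,255)),(.073,(0,255,255))):
        P=[(-.1+r*np.cos(a)-s*np.sin(a),.085+r*np.sin(a)+s*np.cos(a),z) for r,s in((-.014,-.007),(.05,-.007),(.05,.007),(-.014,.007))]
        uv=(proj(p,toworld(q,np.array(P)))-[x0,y0]+.5)*f
        cv2.polylines(img,[uv.astype(int)],True,c,1)
    return img
t0=pickle.load(open("top0.pkl","rb"));s0=pickle.load(open("side0.pkl","rb"))
t=read_camera("top");s=read_camera("side")
a=(250,205,55,45,7); b=(278,225,55,45,7)
cv2.imwrite("pics/cmp.png",np.vstack([np.hstack([ov(t0,2,*a),ov(t,5,*a)]),np.hstack([ov(s0,2,*b),ov(s,5,*b)])])[:600])
cv2.imwrite("pics/cmp2.png",np.hstack([ov(t,4.75,*a),ov(s,4.75,*b)]))
E
```

```text
(no output)
```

View pics/cmp.png

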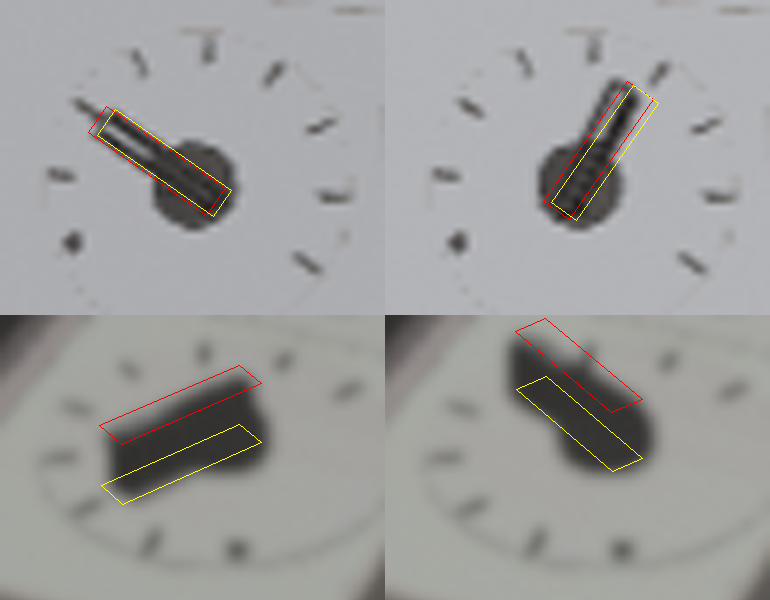

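View pics/cmp2.png

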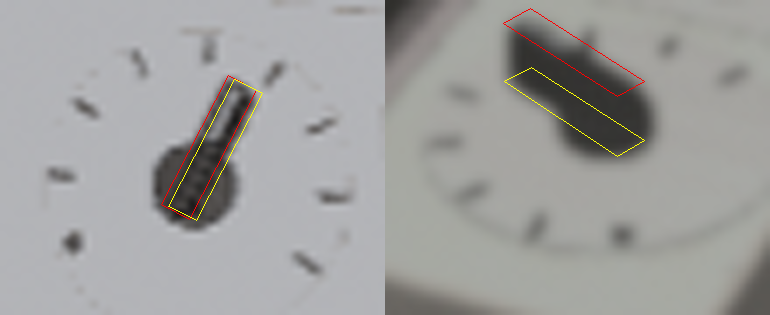

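```bash
cat > fit.py <<'E'
from h import *
q=np.load("q.npy")
def hull(p,P,dx,f,o): 
    uv=((proj(p,toworld(q,np.array(P)))+dx-o+.5)*f); return cv2.convexHull(uv.astype(np.float32)).astype(np.int32)
def sil(p,n,dx,o,w,h,f=8):
    m=np.zeros((h*f,w*f),np.float32); a=np.radians(120-30*n)
    B=[(-.1+r*np.cos(a)-s*np.sin(a),.085+r*np.sin(a)+s*np.cos(a),z) for r in(-.014,.05) for s in(-.007,.007) for z in(.073,.101)]
    H=[(-.1+.019*np.cos(t),.085+.019*np.sin(t),z) for t in np.linspace(0,6.28,40) for z in(.07,.085)]
    cv2.fillPoly(m,[hull(p,B,dx,f,o)],1);cv2.fillPoly(m,[hull(p,H,dx,f,o)],1)
    return cv2.GaussianBlur(cv2.resize(m,(w,h),interpolation=cv2.INTER_AREA),(0,0),.7)
def fit(p,shift=True):
    c=proj(p,toworld(q,[-.1,.085,.085]))[0]; R=22 if p["intrinsics"][0,0]<500 else 26
    o=np.floor(c-R); w=h=2*R; g=p["frame"].astype(float).mean(2)[int(o[1]):int(o[1])+h,int(o[0]):int(o[0])+w]
    hi=np.percentile(g,80); lo=np.percentile(g,3); y=np.clip((hi-g)/(hi-lo),0,1)
    wgt=sum(sil(p,n,np.zeros(2),o,w,h,4) for n in np.arange(0,8.01,.25))>.02
    best=None;tab=[]
    for n in np.arange(0,8.01,.05):
        b=min((((sil(p,n,np.array([dx,dy]),o,w,h,4)-y)**2)[wgt].sum(),dx,dy) for dx in((-1,-.5,0,.5,1) if shift else (0,)) for dy in((-1.5,-1,-.5,0,.5,1) if shift else (0,)))
        tab.append((b[0],n,b[1],b[2]))
    return sorted(tab)[:4]
E
python3 - <<'E'
from fit import *; from cell import *
t0=pickle.load(open("top0.pkl","rb"));s0=pickle.load(open("side0.pkl","rb"))
for nm,p in (("t0",t0),("s0",s0),("t",read_camera("top")),("s",read_camera("side"))): print(nm,np.round(fit(p),2).tolist())
E
```

```text
t0 [[11.57, 2.0, 0.0, 0.0], [12.18, 1.95, 0.0, 0.0], [12.24, 2.05, -0.5, 0.0], [13.26, 2.1, -0.5, 0.0]]
s0 [[22.0, 1.65, -0.5, -0.5], [22.74, 1.7, -0.5, -0.5], [23.24, 1.75, 0.0, -0.5], [23.54, 1.6, -0.5, -0.5]]
t [[10.44, 4.75, 0.0, 0.0], [10.99, 4.7, 0.0, 0.0], [11.11, 4.8, -0.5, 0.0], [11.5, 4.85, -0.5, 0.0]]
s [[26.79, 4.75, 0.0, 0.0], [27.39, 4.7, 0.0, 0.0], [27.99, 4.8, 0.0, 0.0], [28.03, 4.85, 0.0, 0.0]]
```

The bar sits at about 4.75 in the fit, roughly 7° short of line 5. That's past half-way but not fully seated. I'll go back, nudge it onto the line, then press start again.

Request:
{"api": "servo_tool", "payload": {
  "rows": [12,40,0,0,1,24,80,0,0,1,36,120,0,0,1,48,160,0,0,1,60,200,0,0,1,72,240,0,0,1,84,280,0,0,1,96,320,0,0,1,108,360,0,0,1,120,395,0,0,1]
}}

```text
time_s: 16.92
tool_pos: [0.623, 0.1696, 0.2497]
tool_rot: [81.3, 90.0, 58.2]
force: [0.8, -1.3, -0.3]
grip_width: 0.0002
```

Request:
{"api": "servo_tool", "payload": {
  "rows": [0,7,0,0,1,0,7,0,0,1,0,7,0,0,1,0,7,-30,0,1,0,7,-60,0,1,0,7,-90,0,1,0,7,-120,0,1,0,7,-140,0,1,0,7,-151,0,1,0,7,-151,0,1]
}}

```text
time_s: 17.75
tool_pos: [0.6219, 0.17, 0.096]
tool_rot: [-124.6, 89.7, -147.9]
force: [-0.7, -0.0, -0.7]
grip_width: 0.0007
```

Request:
{"api": "servo_tool", "payload": {
  "rows": [-2,-4,0,-2,1,-4,-8,0,-4,1,-5,-12,0,-5,1,-5.5,-14,0,-6,1,-6,-15.5,0,-6.5,1,-6,-16.5,0,-6.5,1,-6,-16.5,0,-6.5,1,-6,-16.5,0,-6.5,1]
}}

```text
time_s: 18.42
tool_pos: [0.6171, 0.157, 0.0987]
tool_rot: [25.2, 90.0, -4.4]
force: [-0.0, -0.0, -0.4]
grip_width: 0.0003
```

```bash
python3 - <<'E'
from h import *; from cell import *
o=get_obs(); print(o["time_s"],o["tool_pos"],o["force"],o["tool_rot"],o["qpos"])
p=read_camera("side"); cv2.imwrite("pics/s10.png",cv2.resize(p["frame"][140:300,200:400],None,fx=3.5,fy=3.5,interpolation=cv2.INTER_CUBIC))
E
```

```text
18.4167 [0.61714954 0.15704816 0.09874325] [-0.005784   -0.02992162 -0.38723244] [25.24335962 89.98773299 -4.39501508] [ 15.66683921  28.0945626  -41.80398293  92.85267423  19.98342114
  66.75438404 -60.40383877]
```

Request:
{"api": "servo_tool", "payload": {
  "rows": [3,6,0,0,1,6,12,0,0,1,6,12,30,0,1,6,12,60,0,1,6,12,90,0,1,6,12,120,0,1,6,12,120,0,1]
}}

```text
time_s: 19.05
tool_pos: [0.6261, 0.1719, 0.2257]
tool_rot: [48.1, 89.4, 18.5]
force: [0.1, 0.7, 1.0]
grip_width: 0.0004
```

Request:
{"api": "servo_tool", "payload": {
  "rows": [-11,-26,0,0,1,-22,-52,0,0,1,-33,-78,0,0,1,-44,-114,0,0,1,-55,-150,0,0,1,-55,-180,0,0,1,-55,-210,0,0,1,-55,-220,0,0,1,-55,-220,0,0,1]
}}

```text
time_s: 19.8
tool_pos: [0.5683, -0.0544, 0.2182]
tool_rot: [-70.4, 89.9, -100.4]
force: [0.4, -0.3, 0.0]
grip_width: 0.0005
```

```bash
python3 - <<'E'
from fit import *; from cell import *
o=get_obs(); print(o["time_s"],o["tool_pos"],o["force"])
t=read_camera("top"); s=read_camera("side")
print(np.round(fit(t),2).tolist(),np.round(fit(s),2).tolist())
cv2.imwrite("pics/t11.png",cv2.resize(t["frame"][200:250,250:310],None,fx=10,fy=10,interpolation=cv2.INTER_CUBIC))
E
```

```text
19.8 [ 0.5682955  -0.05441006  0.21824843] [ 0.43362695 -0.2541352   0.02230319]
[[10.38, 5.0, 0.0, 0.0], [10.64, 5.1, -0.5, 0.0], [10.72, 5.05, 0.0, 0.0], [11.57, 5.15, -0.5, 0.0]] [[24.36, 5.0, 0.0, 0.0], [24.82, 5.1, -0.5, 0.0], [25.29, 5.05, 0.0, 0.0], [25.94, 5.15, -0.5, 0.0]]
```

View pics/t11.png

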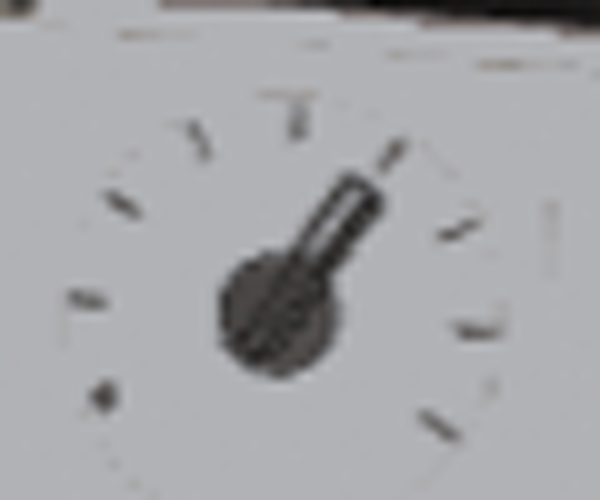

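The bar now sits on line 5 in both cameras. I'll press start again.

Request:
{"api": "servo_tool", "payload": {
  "rows": [0,30,0,0,1,0,60,0,0,1,0,92,0,0,1,0,92,0,0,1,0,92,0,0,1,0,92,0,0,1,0,92,0,0,1]
}}

```text
time_s: 20.48
tool_pos: [0.5681, 0.0412, 0.2185]
tool_rot: [-92.9, 90.0, -122.5]
force: [-0.7, -0.0, -0.0]
grip_width: 0.0007
```

Request:
{"api": "servo_tool", "payload": {
  "rows": [0,0,-25,0,1,0,0,-50,0,1,0,0,-75,0,1,0,0,-95,0,1,0,0,-110,0,1,0,0,-118,0,1,0,0,-122,0,1,0,0,-122,0,1,0,0,-122,0,1]
}}

```text
time_s: 21.23
tool_pos: [0.5687, 0.0409, 0.0974]
tool_rot: [29.3, 89.9, -0.4]
force: [0.7, 0.3, 0.2]
grip_width: 0.0006
```

Request:
{"api": "servo_tool", "payload": {
  "rows": [0,0,-2,0,1,0,0,-4,0,1,0,0,-6,0,1,0,0,-8,0,1,0,0,-10,0,1,0,0,-12,0,1,0,0,-13.5,0,1,0,0,-13.5,0,1,0,0,-13.5,0,1,0,0,-13.5,0,1]
}}

```text
time_s: 22.07
tool_pos: [0.5691, 0.0411, 0.0871]
tool_rot: [-18.8, 89.8, -48.4]
force: [-8.0, -0.7, 25.2]
grip_width: 0.0006
```

Request:
{"api": "servo_tool", "payload": {
  "rows": [0,0,3,0,1,0,0,7,0,1,0,0,15,0,1,0,0,40,0,1,0,0,70,0,1,0,0,100,0,1,0,0,136,0,1,0,0,166,0,1,0,0,166,0,1]
}}

```text
time_s: 22.82
tool_pos: [0.5708, 0.0419, 0.2555]
tool_rot: [29.4, 89.5, -0.3]
force: [1.3, -0.2, 0.6]
grip_width: 0.0003
```

Request:
{"api": "servo_tool", "payload": {
  "rows": [-10,-30,0,0,1,-20,-60,0,0,1,-30,-100,0,0,1,-40,-140,0,0,1,-50,-180,0,0,1,-60,-220,0,0,1,-65,-240,0,0,1,-65,-240,0,0,1,-65,-240,0,0,1,-65,-240,0,0,1]
}}

```text
time_s: 23.65
tool_pos: [0.5031, -0.1975, 0.2486]
tool_rot: [142.4, 89.9, 112.8]
force: [1.1, 0.5, 0.4]
grip_width: 0.0003
```

```bash
python3 - <<'E'
from fit import *; from cell import *
o=get_obs(); print(o["time_s"],o["tool_pos"],o["force"])
t=read_camera("top"); s=read_camera("side")
print(np.round(fit(t),2).tolist()[:2],np.round(fit(s),2).tolist()[:2])
cv2.imwrite("pics/t12.png",cv2.resize(t["frame"][120:280,160:500],None,fx=2.35,fy=2.35,interpolation=cv2.INTER_CUBIC))
cv2.imwrite("pics/s12.png",cv2.resize(s["frame"][140:320,190:410],None,fx=3.3,fy=3.3,interpolation=cv2.INTER_CUBIC))
E
```

```text
23.65 [ 0.50312382 -0.19747555  0.24855551] [1.11832672 0.48519059 0.36545162]
[[10.41, 5.0, 0.0, 0.0], [10.67, 5.1, -0.5, 0.0]] [[24.26, 5.0, 0.0, 0.0], [24.72, 5.1, -0.5, 0.0]]
```

View pics/s12.png

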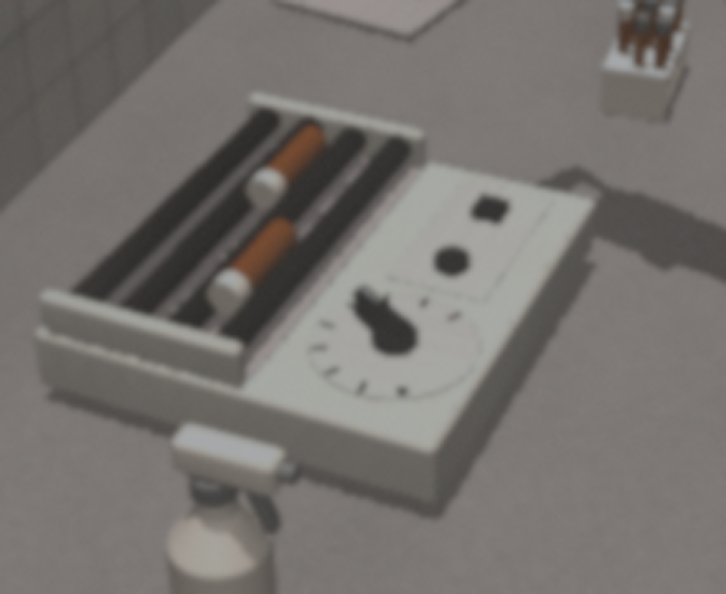

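View pics/t12.png

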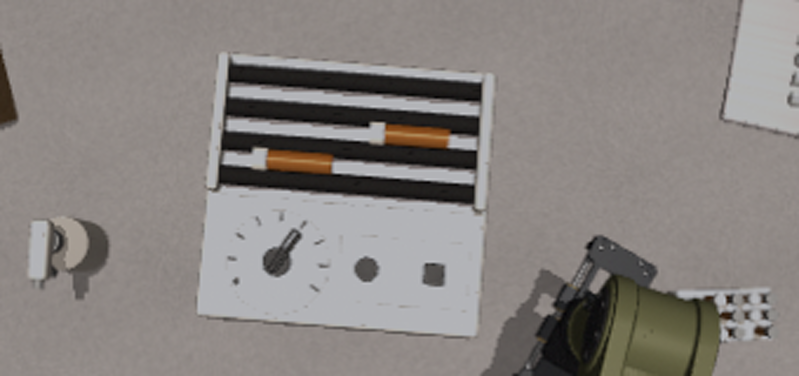

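The selector is at 5, both keys are up and everything else is where it was. Handing in.

```bash
python3 -c "
from cell import sign_off
print(sign_off())"
```

```text
the job is handed in; nothing more can be done
None
```

The selector is on speed 5 and the start key was pressed fully down and released, but I pressed it twice. The first press came before the selector was properly on the line.

- **Selector:** It started at speed 2. I pushed the bar round with the closed fingertips and backed the finger off. I had judged it to be on 5 by eye and pressed start. A closer fit afterwards showed it at about 4.75, roughly 7° short: past half-way, but not seated.
- **Correction:** I nudged the bar on until both cameras fitted it at 5.0, then pressed start again. Whether that first press counts as "another speed set" is open, and it can't be undone.
- **Start key:** On both presses the fingertip went about 6 mm below the key's rest height. The force then rose to 22–25 N with almost no further travel, so the key was at its stop.
- **Last checks, about 24 s on the clock:** The selector fits at 5.00 in both cameras. Both keys look up, and the stop key was never touched. The tubes, rack and spray bottle look unmoved, and the robot is clear of everything.
- **Disagreements:** At the start, the side camera read the selector as 1.65 where the top camera read 2.0, so I relied mainly on the top camera. I also did not see the bar jump to the next click by itself as described. It seemed to stay where the finger left it.

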